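# Zero a bench meter with its trimmer tool

## Robot

A 6-joint arm with a two-finger parallel gripper is mounted at the origin on the work surface. World frame = base frame: x ahead of the robot, y to its left, z up, the work surface at z = 0. Lengths are in mm, angles in degrees, forces in N, time in s.
With the tool pointing down it reaches from about 300 to 850 mm from the base axis. Payload 4.2 kg.
Tool frame: the origin (TCP) lies at the very end of the fingers, on their centre line; the grasp point (between the pads) lies 19 mm behind it; z points along the fingers, y is the line along which they close (so a half turn about z gives the same grasp; the last joint's range is limited). The gripper opens to 91 mm and grips with 3 to 60 N. Pads are 32 mm wide; open, the fingers measure 118 mm over their backs; the gripper's body (76 mm by 178 mm) begins 60 mm behind the grasp point.
Start: joints at [66.119, 18.312, 89.639, -0, 72.044, -1.146], TCP at [222.223, 530.339, 213.976] pointing down, gripper open.
Joint ranges: [-177.97, 177.97], [-48.28, 115.42], [12.27, 149.76], [-77.06, 257.06], [2.81, 150.46], [-146.56, 146.56]. Speed limits (degrees/s): [147.25, 147.25, 180, 180, 180, 180].

## Interface

Orientations are given as [roll, pitch, yaw] about the fixed x, y, z axes, in that order (R = Rz(yaw) Ry(pitch) Rx(roll)).
In Python, from workcell import env gives the robot as it stands.
- The arm moves only by the shell command python3 -m pendant 'ROWS' [FORCE]. ROWS is a JSON object of lists of equal length, an entry for each row: "translation": the shift along the tool's x, y, z in mm, a list of three; "roll": the turn about the tool's z in rad; "hand": the closure in counts, from 0 (fully open) to 255 (shut). In form: {"translation": [[dx, dy, dz], ...], "roll": [roll, ...], "hand": [hand, ...]}. A call has exactly 8 rows; each row shifts and turns the commanded pose from where the row before left it, along the tool's axes as they then stand; what a row does not reach is not made up. A row lasts 1/12 s, in which the tool goes at most 41.7 mm and 7.16 degrees, less where a joint would pass 70% of its speed; a pose out of reach is approached as far as the arm can. A call with a gripper value outside its range is refused whole. The fingers move at their own pace and stop on an object; FORCE is the grip in N (left out, the last holds). Time passes only in rows, so rows that do not move let the fingers close, or fill a call up. It gives the time, the measured TCP pose, the force, the opening and the grip force at its end, in the units of the state.
- env.state(): the state, without advancing time (a new reading comes with each control period).
- env.grab_frame(name): name is "scene" or "top" or "wrist"; returns a dict with "frame" (420x560x3 uint8, red, green, blue), "z_map" (420x560 float32, mm along the optical axis (not along the pixel's ray), 0 where there is no reading), "fx", "fy", "cx", "cy" (pixels), "pose" (4x4, takes a point from camera to world coordinates). Camera axes: x right, y down, z forward; pixel columns grow to the right and rows downward; lengths in mm; the calibration is good to about 2 mm. A picture is of the moment at which its call begins.
- env.job_done(): hands the job in; it is judged then, once.
Trained networks look in a picture, given as the dict that the camera call returned (one of the last four; its "shot" number tells which), for a name from the list of things; names that differ only in an ending like _2 or _b are one class to them, and where a whole thing is asked for, a point or a joint stands for the part that bears it (a point fixed in the world has none). Each returns a list of dicts, best first, with "score" (0 to 1); they miss things now and then, are a little off and sometimes report something else, mostly with a low value. They report only what shows in the picture. A call takes as long as a camera call. They do not tell look-alikes from the thing itself.
- env.recognise(picture, label): "rect" ([centre column, centre row, width, height] in pixels, round what is visible of it).
- env.regions_of(picture, label): "pixels" (420x560 bool, what is visible of it) and "rect" ([centre column, centre row, width, height] in pixels, round what is visible of it).
The state is a dict: "time_s": time; "qpos": joint angles; "qvel": joint speeds; "effort": joint torques, N m; "ee_pos": TCP position; "ee_rot": TCP orientation; "force": force on the tool from outside, world axes, zero at the start; "torque": the same for the moment, N m; "gripper_width": finger opening in mm; "gripper_force": force on a finger pad.
Only numpy, scipy, OpenCV 4.12 (cv2) and the standard library are available. Lean on these libraries where they do the work, as an engineer would, in place of code of your own. Each camera call takes 0.05 s, during which the arm holds its last target. There are 200 camera calls.

## Task

Zero the bench meter: take the yellow plastic tuning tool from its stand, feel its blade gently into the slot of the blue-ringed trimmer screw, and turn the screw clockwise until the meter's red needle stands in the green band. Then put the tool back upright and fully home in the hole of its stand and let go. Touch the meter only with the tool and never press hard on it, leave the red-ringed trimmer as it is, and do not disturb the other things on the bench.

Things in the scene. Friction and masses are not known exactly. Their poses are not given: they have to be found in the camera images.
- tool_grip (a point): Plastic tuning tool, 114 mm long, 40 g, upright in its stand. This point: centre of its yellow square handle (16 x 16 mm, from 30 mm below to 30 mm above the point). Under the handle a round flange, 32 mm across, 4 mm thick, underside 34 mm below the point; below it a white shank 9 mm across. z points up along the tool; x and y are square to the handle's flats.
- tool_tip (a point): Centre of the lower end of the tuning tool, 84 mm below tool_grip on the tool's axis; same axes. The last 9 mm of the tool is a flat blade, 14 mm wide along x and 2.4 mm thick along y.
- stand_hole0 (a point): Grey plastic block, 64 x 64 x 60 mm, fixed to the bench, the tool's stand. This point is the centre of the mouth of its round hole (21 mm across, 54 mm deep) in its top face. With the tool home its flange lies on the top face, tool_grip 34 mm above this point.
- meter: Bench meter, white and grey box, 170 (x) x 220 (y) x 70 mm (z), fixed to the bench; origin at the centre of its underside; x to its back (where the gauge is), y to its left, z up. Two trimmer wells open in the front half of its flat top panel.
- blue_well (a point): Centre of the mouth of the blue-ringed well, 24 mm across, in the meter's top panel; axes as the meter's. In it sits the blue screw: a brass disc 18 mm across with a straight slot through its centre, 4 mm wide, 3 mm deep, open at both ends. Its face lies 5 to 18 mm below the panel and its axis up to 2.5 mm before or behind the well's along x; both differ each time and are not given: feel for it.
- blue_trimmer (a joint): Angle of the blue screw, rad, counter-clockwise positive from above: its slot lies along the meter's x axis turned by this angle about z. Starts at 0.7 to 1.4, to be turned clockwise to about 0; stops at -0.7 and 1.7. Turning takes 0.03 N m; it stays where left. It is sprung: it gives way downwards from 1.2 N, 1.5 N per further mm, and stops hard after 3 mm.
- needle (a joint): Angle of the meter's red needle, rad, 58 mm long, lying over the white gauge on the top panel: 0 points along the meter's x axis to the middle of the green band, counter-clockwise positive seen from above. It is driven by the blue trimmer: needle = 0.6 x blue_trimmer. The green band reaches from -0.075 to 0.075.
- red_well (a point): Mouth of the red-ringed well of the same meter, 70 mm to the -y side of blue_well, 24 mm across, with a like slotted brass screw; not to be used.
- red_trimmer (a joint): Angle of the red-ringed trimmer screw, rad; starts at 0 and is to stay there.
- jar: White jar with blue cap, 60 mm across, 85 mm high, loose; origin at the centre of its underside. Leave it.
- amber: Brown bottle, 70 mm across, 160 mm high, loose; origin at the centre of its underside. Leave it.
- amber_small: Small brown bottle with blue cap, 44 mm across, 90 mm high, loose; origin at the centre of its underside. Leave it.
- beaker: Glass beaker, 80 mm across, 100 mm high, loose; origin at the centre of its underside. Leave it.
- driver: Ordinary metal screwdriver lying on the bench, 160 mm long, loose; not to be used.
- cap: White bottle cap, 26 mm across, 13 mm high, lying loose on the right rear corner of the meter's top panel; origin at the centre of its underside. Leave it.
Mind the look-alikes: they are no part of the job. Of the things shaped like the part that bears tool_grip, the yellow one is meant. What is shaped like the part that bears stand_hole0 but turquoise is not meant.

How it is judged:
By the outcome, as a careful person would: the job done as asked, in the order asked, and still so for the second after the job is handed in, with the robot touching nothing.
It also fails if it takes over 64 s, if anything falls off the work surface, if the arm or the gripper's body presses on something with over 40 N, if the wrist force passes 120 N, or if a joint passes its speed limit or range.

## Working session

There is one attempt and no reset: what is moved stays moved. The work goes in short steps, Python scripts to look and compute and a shell command to move; the robot and the scene stay as the last step left them, time stands still between calls to the robot, and variables do not carry over. Pictures are saved under pics/ and viewed, at most 10 in all, crops included, and the job is handed in when it is done.

```bash
mkdir -p pics; cat > h.py <<'E'
import numpy as np, cv2
from workcell import env
def world(p,u,v,z=None):
    u=np.atleast_1d(u).astype(float);v=np.atleast_1d(v).astype(float)
    if z is None: z=p["z_map"][v.round().astype(int),u.round().astype(int)]
    c=np.stack([(u-p["cx"])/p["fx"]*z,(v-p["cy"])/p["fy"]*z,z*np.ones_like(u)],1)
    T=np.array(p["pose"]); return c@T[:3,:3].T+T[:3,3]
def pix(p,X):
    T=np.array(p["pose"]);c=(np.atleast_2d(X)-T[:3,3])@T[:3,:3]
    return np.stack([c[:,0]/c[:,2]*p["fx"]+p["cx"],c[:,1]/c[:,2]*p["fy"]+p["cy"]],1)
def onplane(p,u,v,zw):
    a=world(p,u,v,100.);b=world(p,u,v,1000.)
    t=(zw-a[:,2])/(b[:,2]-a[:,2]);return a+(b-a)*t[:,None]
def save(im,n): cv2.imwrite("pics/"+n,im[:,:,::-1])
E
python3 - <<'E'
from h import *
s=env.state();print(s)
t=env.grab_frame("top");c=env.grab_frame("scene")
save(t["frame"],"top1.png");save(c["frame"],"scene1.png")
print(t["fx"],t["pose"],c["pose"])
for n in["tool_grip","stand_hole0","meter","blue_well","red_well","needle","cap","driver"]:
  try:
    for r in env.recognise(t,n)[:4]:
        u,v=r["rect"][:2];print(n,np.round(r["rect"]),round(r["score"],2),world(t,u,v).round())
  except Exception as e: print(n,e)
E
```

```text
{'time_s': 0.0, 'qpos': array([ 6.61195510e+01,  1.83521639e+01,  8.97062238e+01, -1.81631620e-03,
        7.20432261e+01, -1.14727560e+00]), 'qvel': array([-0.07223679,  0.02463358,  0.03374964, -0.06748895,  0.0474423 ,
        0.00923716]), 'effort': array([-8.17058590e-04, -4.12459731e+01, -2.31970704e+01,  7.26635009e-02,
        4.56382823e-02, -1.23548598e-04]), 'ee_pos': array([222.02151083, 529.86394177, 213.11627144]), 'ee_rot': array([-1.79898372e+02, -3.08049855e-04,  1.57267388e+02]), 'force': array([-0.16251601, -0.36455025, -0.40272219]), 'torque': array([-0.00746764, -0.02773021,  0.03216648]), 'gripper_force': 0.0, 'gripper_width': 90.96370088599775}
415.3455522417639 [[-2.33910567e-02 -9.87009817e-01  1.58948043e-01  3.57729162e+02]
 [-9.99722453e-01  2.26471218e-02 -6.49037909e-03  4.86800803e+01]
 [ 2.80635219e-03 -1.59055744e-01 -9.87265615e-01  1.21540714e+03]
 [ 0.00000000e+00  0.00000000e+00  0.00000000e+00  1.00000000e+00]] [[ 8.51187640e-01  4.08912975e-01 -3.29043736e-01  9.23771843e+02]
 [ 5.24778132e-01 -6.51870381e-01  5.47423893e-01 -6.04990038e+02]
 [ 9.35486696e-03 -6.38635409e-01 -7.69452598e-01  9.92775154e+02]
 [ 0.00000000e+00  0.00000000e+00  0.00000000e+00  1.00000000e+00]]
tool_grip [403. 214.  10.  11.] 0.65 [[ 543. -289.  104.]]
tool_grip [418. 247.  14.  14.] 0.61 [[ 451. -321.  108.]]
stand_hole0 [412. 248.  42.  29.] 0.96 [[ 452. -319.   65.]]
stand_hole0 [413. 298.  34.  33.] 0.77 [[ 316. -323.   30.]]
stand_hole0 [281. 185.  79.  66.] 0.42 [[637.  40.  78.]]
meter [282. 185.  86.  70.] 0.78 [[638.  37.  78.]]
blue_well [281. 186.  82.  67.] 0.86 [[636.  40.  76.]]
red_well [280. 183.  83.  67.] 0.74 [[644.  44.  67.]]
cap [311. 159.  10.   8.] 0.56 [[710. -47.  84.]]
driver [301. 277.  10.  54.] 0.63 [[380. -12.  20.]]
```

View pics/top1.png

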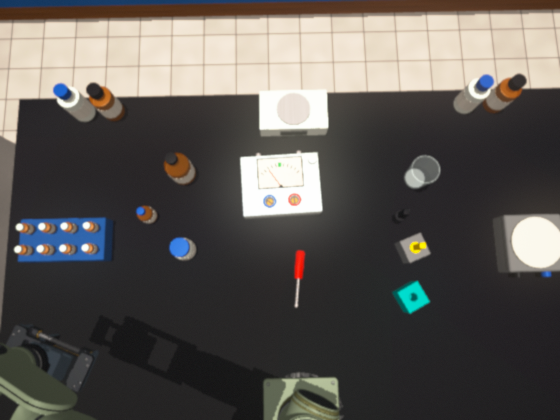

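View pics/scene1.png

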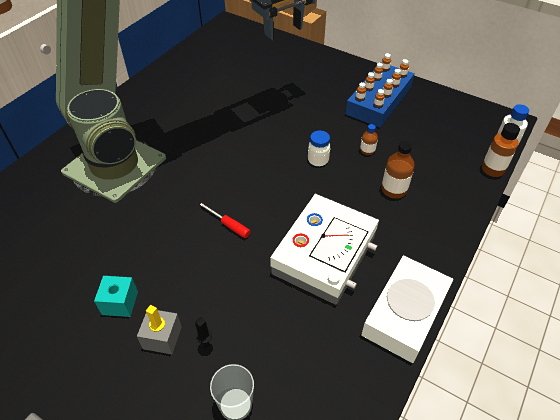

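The top picture shows the yellow tool at about (418,247) in the grey stand at (412,248). The look-alikes are a black tool at (402,214) and a turquoise stand at (413,298). The meter is at (281,185), with the blue well at (269,201) and the red well at (294,199). The scene view shows the same layout. The yellow tool in the grey stand fits the description, and I'll confirm it in a crop.

```bash
cat >> h.py <<'E'
def go(x,y,z,yaw=None,s=None):
    """print roll (rad) then tool translation (after roll) from measured pose"""
    s=s or env.state();p=s["ee_pos"];y0=s["ee_rot"][2]
    yaw=y0 if yaw is None else yaw
    d=np.array([x,y,z])-p;a=np.radians(yaw)
    t=[np.cos(a)*d[0]+np.sin(a)*d[1],np.sin(a)*d[0]-np.cos(a)*d[1],-d[2]]
    print("roll",round(-np.radians((yaw-y0+180)%360-180),4),"trans",np.round(t,1),"len",np.linalg.norm(d).round(1))
E
python3 - <<'E'
from h import *
t=env.grab_frame("top");c=env.grab_frame("scene")
a=cv2.resize(t["frame"][180:320,360:450],None,fx=4,fy=4,interpolation=cv2.INTER_CUBIC)
b=cv2.resize(c["frame"][265:365,85:225],None,fx=3,fy=3,interpolation=cv2.INTER_CUBIC)
im=np.zeros((560,360+420,3),np.uint8);im[:a.shape[0],:360]=a[:560];im[:300,360:]=b
save(im,"crop1.png")
f=t["frame"];hsv=cv2.cvtColor(f,cv2.COLOR_RGB2HSV)
# points by depth
vv,uu=np.mgrid[0:420,0:560];P=world(t,uu.ravel(),vv.ravel()).reshape(420,560,3)
def rect(m,n):
    X=P[m][:,:2].astype(np.float32);print(n,m.sum(),cv2.minAreaRect(X))
box=lambda u0,u1,v0,v1:(uu>=u0)&(uu<u1)&(vv>=v0)&(vv<v1)
rect(box(385,440,225,275)&(P[:,:,2]>50)&(P[:,:,2]<72),"stand")
rect(box(230,335,140,230)&(P[:,:,2]>60)&(P[:,:,2]<80)&(hsv[:,:,2]>120),"meter")
y=box(385,440,225,275)&(hsv[:,:,0]>20)&(hsv[:,:,0]<35)&(hsv[:,:,1]>120)
print("yellow",y.sum(),np.median(P[y],0),P[y][:,2].max(),P[y&(P[:,:,2]>110)].mean(0))
for n,(h0,h1) in {"blue":(100,125),"red":(0,8)}.items():
    m=box(255,305,190,212)&(hsv[:,:,0]>=h0)&(hsv[:,:,0]<=h1)&(hsv[:,:,1]>110)
    u,v=uu[m],vv[m];print(n,m.sum(),u.mean(),v.mean(),onplane(t,[(u.min()+u.max())/2],[(v.min()+v.max())/2],70))
go(452,-320,260,90)
E
```

```text
stand 468 ((455.3773193359375, -328.58258056640625), (63.993595123291016, 65.21934509277344), 21.24061393737793)
meter 4422 ((644.7664794921875, 40.881629943847656), (172.44830322265625, 220.67843627929688), 2.541196823120117)
yellow 149 [ 454.009629   -322.58333296   80.96888997] 1215.407143420317 [ 451.61953113 -312.31616028  165.83854306]<stdin>:19: RuntimeWarning: Mean of empty slice.
  ret = ret.dtype.type(ret / rcount)
Traceback (most recent call last):
ValueError: zero-size array to reduction operation minimum which has no identity
```

View pics/crop1.png

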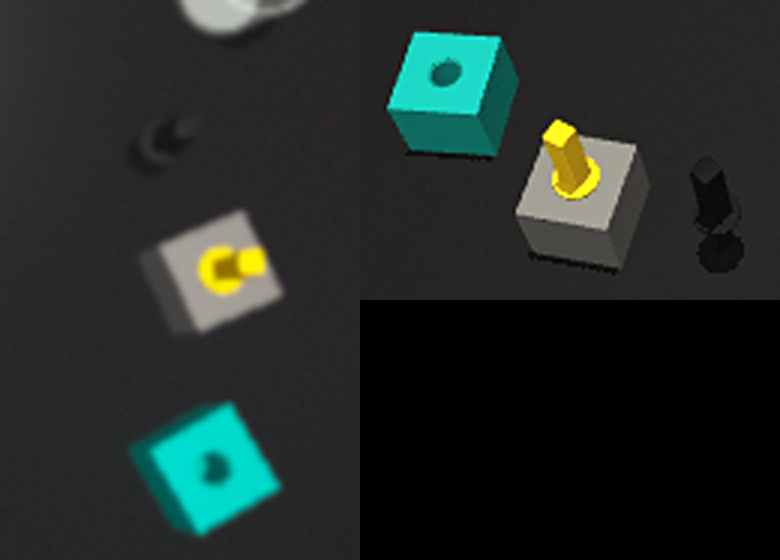

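The crop confirms it. The yellow handle stands in the grey block. The look-alikes are the black tool at right and the empty turquoise block. I'll turn and lift, then go over the stand.

```bash
P="python3 -m pendant"
python3 -m pendant '{"translation":[[0,0,-4],[0,0,-4],[0,0,-4],[0,0,-4],[0,0,-4],[0,0,-4],[0,0,-4],[0,0,-4]],"roll":[0.12,0.12,0.12,0.12,0.12,0.12,0.12,0.12],"hand":[0,0,0,0,0,0,0,0]}'
python3 - <<'E'
from h import *
go(445,-320,245)
t=env.grab_frame("top");f=t["frame"];hsv=cv2.cvtColor(f,cv2.COLOR_RGB2HSV)
for v in range(196,207): print(v,[tuple(map(int,f[v,u])) for u in (262,265,268,270,273,290,293,296,299)]) if v in(199,201) else 0
E
```

```text
time_s: 1.27
ee_pos: [222.2, 530.3, 246.2]
ee_rot: [180.0, -0.0, 101.9]
force: [-0.6, -0.5, -0.4]
gripper_width: 91.1
gripper_force: 0.0
roll -0.0 trans [-878.    42.4    1.2] len 879.0
199 [(249, 252, 253), (161, 172, 198), (218, 178, 123), (237, 195, 116), (172, 176, 186), (216, 164, 139), (232, 185, 110), (244, 202, 109), (249, 163, 150)]
201 [(248, 251, 252), (176, 178, 184), (217, 172, 116), (240, 192, 102), (199, 190, 182), (232, 146, 121), (243, 199, 108), (244, 200, 106), (251, 157, 144)]
```

```bash
python3 -m pendant '{"translation":[[-40,2,0],[-40,2,0],[-40,2,0],[-40,2,0],[-40,2,0],[-40,2,0],[-40,2,0],[-40,2,0]],"roll":[0,0,0,0,0,0,0,0],"hand":[0,0,0,0,0,0,0,0]}'
python3 -m pendant '{"translation":[[-40,2,0],[-40,2,0],[-40,2,0],[-40,2,0],[-40,2,0],[-40,2,0],[-40,2,0],[-40,2,0]],"roll":[0,0,0,0,0,0,0,0],"hand":[0,0,0,0,0,0,0,0]}'
python3 -m pendant '{"translation":[[-40,2,0],[-40,2,0],[-40,2,0],[-40,2,0],[-40,2,0],[-38,0,0],[0,0,0],[0,0,0]],"roll":[0.12,0.12,0.12,0.12,0.12,0.12,0.12,0],"hand":[0,0,0,0,0,0,0,0]}'
python3 - <<'E'
from h import *
w=env.grab_frame("wrist");save(w["frame"],"w1.png")
s=env.state();print(s["ee_pos"],s["ee_rot"],np.array(w["pose"]).round(2),w["fx"])
for n in("tool_grip","stand_hole0"):
  for r in env.recognise(w,n)[:3]:print(n,np.round(r["rect"]),r["score"])
E
```

```text
time_s: 1.98
ee_pos: [305.7, 219.2, 246.1]
ee_rot: [180.0, -0.0, 102.5]
force: [0.9, -0.3, -0.3]
gripper_width: 91.0
gripper_force: 0.0
time_s: 2.65
ee_pos: [389.4, -90.4, 246.2]
ee_rot: [179.9, 0.0, 102.4]
force: [0.9, 0.8, 0.5]
gripper_width: 91.2
gripper_force: 0.0
time_s: 3.32
ee_pos: [379.0, -322.5, 245.5]
ee_rot: [-180.0, -0.0, 53.9]
force: [-0.1, -0.1, 0.1]
gripper_width: 91.2
gripper_force: 0.0
[ 379.37370411 -321.26334095  245.59518527] [-1.79955610e+02 -3.50326644e-02  5.42617864e+01] [[ 8.1000e-01 -5.6000e-01 -1.7000e-01  4.2860e+02]
 [-5.9000e-01 -7.7000e-01 -2.4000e-01 -2.5486e+02]
 [-0.0000e+00  3.0000e-01 -9.6000e-01  4.1585e+02]
 [ 0.0000e+00  0.0000e+00  0.0000e+00  1.0000e+00]] 306.6174790111933
tool_grip [445.  55.  92.  56.] 0.95
tool_grip [348. 161.  33.  36.] 0.89
stand_hole0 [247. 208.  71.  77.] 0.94
stand_hole0 [342. 153.  76.  74.] 0.85
```

View pics/w1.png

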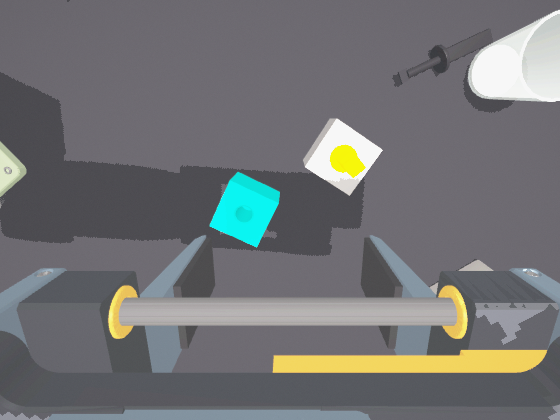

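The wrist view shows the yellow tool in the grey stand, overexposed, at (345,158). The turquoise block is at (244,210) and the black tool at upper right. I'll measure the handle from depth.

```bash
python3 - <<'E'
from h import *
w=env.grab_frame("wrist");f=w["frame"];hsv=cv2.cvtColor(f,cv2.COLOR_RGB2HSV)
vv,uu=np.mgrid[0:420,0:560];P=world(w,uu.ravel(),vv.ravel()).reshape(420,560,3)
b=(uu>290)&(uu<395)&(vv>105)&(vv<205)
m=b&(P[:,:,2]>52)&(P[:,:,2]<62);print("stand",P[m][:,2].mean(),cv2.minAreaRect(P[m][:,:2].astype(np.float32)))
y=b&(hsv[:,:,0]>20)&(hsv[:,:,0]<35)&(hsv[:,:,1]>150)
print(np.histogram(P[y][:,2],bins=range(50,140,6)))
top=y&(P[:,:,2]>118);X=P[top];print("top",top.sum(),X.mean(0),cv2.minAreaRect(X[:,:2].astype(np.float32)))
fl=y&(P[:,:,2]<70);X=P[fl];print("flange",fl.sum(),X.mean(0),cv2.minAreaRect(X[:,:2].astype(np.float32)),cv2.minEnclosingCircle(X[:,:2].astype(np.float32)))
a=cv2.resize(f[120:200,300:390],None,fx=6,fy=6,interpolation=cv2.INTER_CUBIC);save(a,"w1c.png")
E
```

```text
stand 59.48490405565512 ((453.7907409667969, -328.9759521484375), (64.07051086425781, 64.88716888427734), 21.386266708374023)
(array([  0,  12, 273,  20,  15,  22,  19,  22,  21,  22,  26,  37, 253,
         0]), array([ 50,  56,  62,  68,  74,  80,  86,  92,  98, 104, 110, 116, 122,
       128, 134]))
top 281 [ 453.31159971 -327.58490123  124.32157108] ((446.24053955078125, -293.44610595703125), (16.65365982055664, 88.30689239501953), 11.973353385925293)
flange 293 [ 451.75273773 -323.78428651   63.65896859] ((452.8376159667969, -326.27325439453125), (30.6148738861084, 25.919937133789062), 21.45109748840332) ((453.6159362792969, -328.3034362792969), 15.474119186401367)
```

View pics/w1c.png

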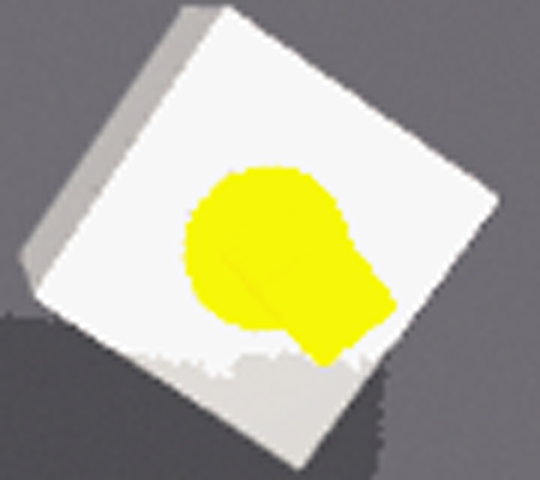

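```bash
python3 - <<'E'
from h import *
w=env.grab_frame("wrist");f=w["frame"];hsv=cv2.cvtColor(f,cv2.COLOR_RGB2HSV)
vv,uu=np.mgrid[0:420,0:560];P=world(w,uu.ravel(),vv.ravel()).reshape(420,560,3)
b=(uu>290)&(uu<395)&(vv>105)&(vv<205)
y=b&(hsv[:,:,0]>20)&(hsv[:,:,0]<35)&(hsv[:,:,1]>150)
top=y&(P[:,:,2]>122)&(P[:,:,2]<128)
n,l,st,c=cv2.connectedComponentsWithStats(top.astype(np.uint8));k=1+st[1:,4].argmax();top=l==k
X=P[top];print("top",top.sum(),X.mean(0),cv2.minAreaRect(X[:,:2].astype(np.float32)))
for yaw in(20,30,110):go(453.5,-329,140,yaw)
E
```

```text
top 255 [ 453.59836961 -328.21132209  123.40272286] ((453.5149230957031, -328.3304138183594), (15.620389938354492, 15.600016593933105), 7.59161376953125)
roll 0.5998 trans [ 65.7  33.7 106. ] len 129.2
roll 0.4253 trans [ 58.9  44.6 106. ] len 129.2
roll -0.971 trans [-33.7  65.7 106. ] len 129.2
```

```bash
python3 -m pendant '{"translation":[[0,0,0],[0,0,0],[0,0,0],[0,0,0],[0,0,0],[0,0,0],[0,0,0],[0,0,0]],"roll":[0.102,0.102,0.102,0.102,0.102,0.102,0.102,0.1],"hand":[0,0,0,0,0,0,0,0]}'
python3 - <<'E'
from h import *
go(453.5,-328.5,150,7.6)
E
```

```text
time_s: 4.23
ee_pos: [380.4, -319.7, 246.1]
ee_rot: [180.0, -0.0, 7.4]
force: [-0.2, 0.3, -0.3]
gripper_width: 91.3
gripper_force: 0.0
roll -0.0028 trans [71.3 18.4 96.1] len 121.1
```

```bash
python3 -m pendant '{"translation":[[15,4,15],[15,4,15],[15,4,15],[15,4,15],[11.3,2.4,15],[0,0,15],[0,0,6],[0,0,0]],"roll":[0,0,0,0,0,0,0,0],"hand":[0,0,0,0,0,0,0,0]}'
python3 - <<'E'
from h import *
go(453.5,-328.5,75,7.6)
w=env.grab_frame("wrist");f=w["frame"];hsv=cv2.cvtColor(f,cv2.COLOR_RGB2HSV)
vv,uu=np.mgrid[0:420,0:560];P=world(w,uu.ravel(),vv.ravel()).reshape(420,560,3)
y=(hsv[:,:,0]>20)&(hsv[:,:,0]<35)&(hsv[:,:,1]>150)
top=(y&(P[:,:,2]>120)&(P[:,:,2]<128)&(abs(P[:,:,0]-453)<20)&(abs(P[:,:,1]+328)<20))
n,l,st,c=cv2.connectedComponentsWithStats(top.astype(np.uint8));k=1+st[1:,4].argmax();top=l==k
X=P[top];print("top",top.sum(),X.mean(0),cv2.minAreaRect(X[:,:2].astype(np.float32)))
E
```

```text
time_s: 4.9
ee_pos: [452.4, -328.2, 148.5]
ee_rot: [-179.9, 0.1, 7.7]
force: [-0.8, 0.1, 0.5]
gripper_width: 91.0
gripper_force: 0.0
roll 0.0009 trans [ 1.   0.5 73.5] len 73.5
top 510 [ 454.58992027 -328.79275679  123.30272141] ((453.9557800292969, -328.8610534667969), (16.288652420043945, 15.720135688781738), 4.756762504577637)
```

```bash
python3 -m pendant '{"translation":[[0.7,0.2,12],[0.7,0.2,12],[0,0,12],[0,0,12],[0,0,12],[0,0,10],[0,0,3.5],[0,0,0]],"roll":[0,0,0,0,0,0,0,0],"hand":[0,0,0,0,0,0,0,0]}'
python3 -m pendant '{"translation":[[0,0,0],[0,0,0],[0,0,0],[0,0,0],[0,0,0],[0,0,0],[0,0,0],[0,0,0]],"roll":[0,0,0,0,0,0,0,0],"hand":[255,255,255,255,255,255,255,255]}' 25
```

```text
time_s: 5.62
ee_pos: [454.2, -329.8, 76.3]
ee_rot: [-180.0, 0.0, 7.5]
force: [0.3, -0.7, 0.1]
gripper_width: 90.9
gripper_force: 0.0
time_s: 6.28
ee_pos: [454.4, -329.9, 76.4]
ee_rot: [-180.0, -0.0, 7.5]
force: [0.4, -0.1, -0.4]
gripper_width: 40.8
gripper_force: 0.0
```

```bash
python3 -m pendant '{"translation":[[0,0,0],[0,0,0],[0,0,0],[0,0,0],[0,0,0],[0,0,0],[0,0,0],[0,0,0]],"roll":[0,0,0,0,0,0,0,0],"hand":[255,255,255,255,255,255,255,255]}' 25
python3 -m pendant '{"translation":[[0,0,-5],[0,0,-10],[0,0,-15],[0,0,-20],[0,0,-20],[0,0,-20],[0,0,-20],[0,0,0]],"roll":[0,0,0,0,0,0,0,0],"hand":[255,255,255,255,255,255,255,255]}'
python3 - <<'E'
from h import *
c=env.grab_frame("scene");w=env.grab_frame("wrist");t=env.grab_frame("top")
p=env.state()["ee_pos"];print(p)
u,v=pix(c,p+[0,0,-50])[0].astype(int);print(u,v)
a=cv2.resize(c["frame"][v-50:v+50,u-40:u+40],None,fx=5,fy=5,interpolation=cv2.INTER_CUBIC)
b=cv2.resize(w["frame"][130:330,130:430],None,fx=1.3,fy=1.3)
im=np.zeros((500,800,3),np.uint8);im[:500,:400]=a[:500,:400];im[:260,400:790]=b;save(im,"lift.png")
E
```

```text
time_s: 6.95
ee_pos: [454.3, -329.9, 76.4]
ee_rot: [-180.0, 0.0, 7.5]
force: [-0.5, 0.7, -0.2]
gripper_width: 16.1
gripper_force: 25.0
time_s: 7.62
ee_pos: [456.5, -331.6, 191.7]
ee_rot: [179.6, -0.4, 7.5]
force: [0.4, -0.2, 0.7]
gripper_width: 15.8
gripper_force: 25.0
[ 454.03645504 -329.71874407  186.25748302]
148 305
```

View pics/lift.png

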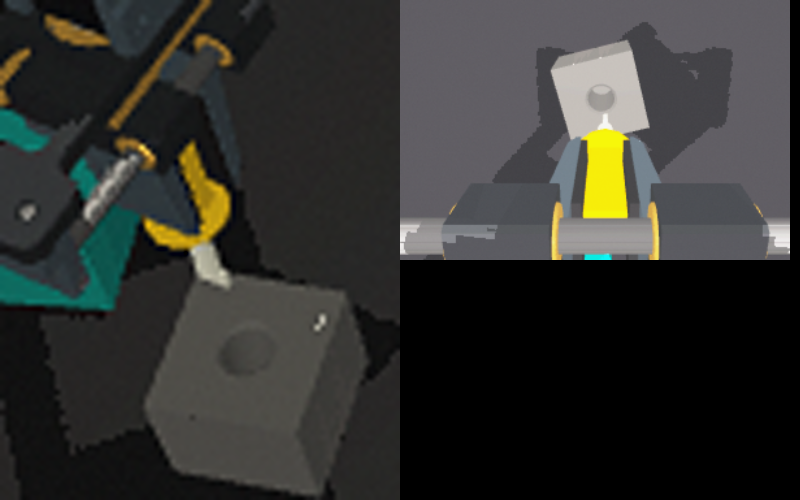

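The tool is lifted (left) and the stand's hole is empty. In the wrist crop the shank narrows at the tip, at about (605,120), which suggests the blade is seen edge-on, so it lies along the gripper's x. I'll check that with numbers.

```bash
cat >> h.py <<'E'
def tip(w,s,show=True):
    """white shank/blade points in tool coordinates relative to TCP (x,y,z)"""
    from scipy.spatial.transform import Rotation as R
    vv,uu=np.mgrid[0:420,0:560];P=world(w,uu.ravel(),vv.ravel())
    L=(P-s["ee_pos"])@R.from_euler("xyz",s["ee_rot"],degrees=True).as_matrix()
    m=(abs(L[:,0])<25)&(abs(L[:,1])<20)&(L[:,2]>22)&(L[:,2]<75)&(w["z_map"].ravel()>0)
    L=L[m]
    if show:
        for z in range(22,75,4):
            q=L[(L[:,2]>=z)&(L[:,2]<z+4)]
            if len(q):print(z,len(q),"x",q[:,0].min().round(1),q[:,0].max().round(1),"y",q[:,1].min().round(1),q[:,1].max().round(1))
    return L
E
python3 - <<'E'
from h import *
w=env.grab_frame("wrist");s=env.state();print(s["ee_pos"],s["ee_rot"]);tip(w,s)
t=env.grab_frame("top")
a=t["frame"][140:230,230:335]; save(cv2.resize(a,None,fx=6,fy=6,interpolation=cv2.INTER_CUBIC),"meter.png")
vv,uu=np.mgrid[0:420,0:560];f=t["frame"];hsv=cv2.cvtColor(f,cv2.COLOR_RGB2HSV)
b=(uu>230)&(uu<335)&(vv>140)&(vv<230)
g=b&(hsv[:,:,0]>45)&(hsv[:,:,0]<80)&(hsv[:,:,1]>80);print("green",g.sum(),uu[g].mean(),vv[g].mean())
print(onplane(t,[269.5,294],[201,199.5],70))
E
```

```text
[ 453.74199995 -329.49745365  185.61086774] [-1.79924062e+02  6.92067596e-02  7.49340306e+00]
46 15 x 2.7 4.4 y -2.7 3.4
50 17 x 1.2 4.6 y -3.5 4.3
54 27 x 0.6 7.4 y -3.6 5.1
58 4 x 7.0 7.1 y -0.4 1.2
62 4 x 6.2 6.8 y -0.4 1.2
green 6 279.5 164.0
[[593.52930018  73.36870296  70.        ]
 [596.26142494   4.35367954  70.        ]]
```

View pics/meter.png

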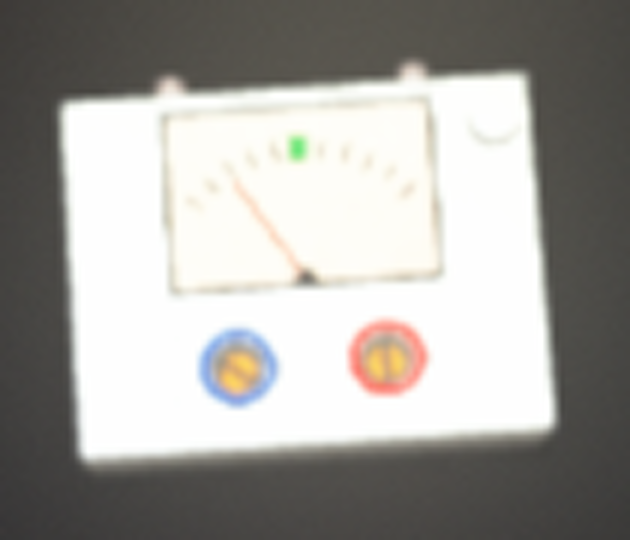

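The depth points show the blade reaching x = +7 with y about ±0.8, so it lies along tool x with its tip 66 mm below the TCP. In the meter crop the blue well is at (238,367) and its slot runs from upper left to lower right. The needle, from (306,277) to (235,185), reads about +0.6 rad, so the screw stands at about 1.0 rad. I'll turn the tool to yaw 60 and go near the meter for a close look.

```bash
python3 -m pendant '{"translation":[[0,0,-3],[0,0,-3],[0,0,-3],[0,0,-3],[0,0,-3],[0,0,0],[0,0,0],[0,0,0]],"roll":[-0.12,-0.12,-0.12,-0.12,-0.12,-0.12,-0.12,-0.08],"hand":[255,255,255,255,255,255,255,255]}'
python3 - <<'E'
from h import *
go(556,8,200)
E
```

```text
time_s: 8.53
ee_pos: [453.9, -329.6, 200.1]
ee_rot: [-179.8, -0.0, 60.5]
force: [-0.8, 0.2, 0.5]
gripper_width: 15.8
gripper_force: 25.0
roll -0.0 trans [ 3.441e+02 -7.730e+01  1.000e-01] len 352.7
```

```bash
python3 -m pendant '{"translation":[[20,-5,0],[36,-8,0],[36,-8,0],[36,-8,0],[36,-8,0],[36,-8,0],[36,-8,0],[36,-8,0]],"roll":[0,0,0,0,0,0,0,0],"hand":[255,255,255,255,255,255,255,255]}'
python3 -m pendant '{"translation":[[36,-8,0],[26,-6,0],[10,-2,0],[0,0,0],[0,0,0],[0,0,0],[0,0,0],[0,0,0]],"roll":[0,0,0,0,0,0,0,0],"hand":[255,255,255,255,255,255,255,255]}'
python3 - <<'E'
from h import *
w=env.grab_frame("wrist");f=w["frame"];save(f,"wm.png");s=env.state();print(s["ee_pos"],s["ee_rot"]);tip(w,s)
E
```

```text
time_s: 9.2
ee_pos: [536.2, -61.8, 200.2]
ee_rot: [-179.9, 0.0, 60.2]
force: [0.2, -0.9, 0.0]
gripper_width: 15.6
gripper_force: 25.0
time_s: 9.87
ee_pos: [558.1, 5.4, 201.4]
ee_rot: [-180.0, 0.0, 60.1]
force: [0.2, -0.4, 0.1]
gripper_width: 16.1
gripper_force: 25.0
[558.21092385   5.60978555 201.5196491 ] [1.79996963e+02 5.01595432e-03 6.01026450e+01]
46 8 x 2.7 3.8 y -2.6 2.8
50 19 x 0.8 3.7 y -4.2 3.6
54 26 x 0.4 6.0 y -4.2 4.4
58 7 x -0.1 6.2 y -2.7 4.5
62 6 x 5.8 6.3 y -1.1 0.5
```

View pics/wm.png

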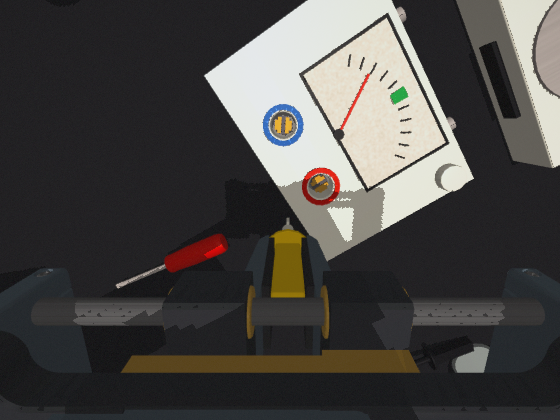

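The wrist view shows the blue well at (284,125) with its slot almost vertical, so it's nearly parallel to the blade. The red well is at (321,186). The needle runs from (339,133) to (369,73), and the green band is at (399,95). Next I'll measure these in world coordinates.

```bash
cat >> h.py <<'E'
def look(w,n=None):
    vv,uu=np.mgrid[0:420,0:560];P=world(w,uu.ravel(),vv.ravel()).reshape(420,560,3)
    hsv=cv2.cvtColor(w["frame"],cv2.COLOR_RGB2HSV);H,S,V=[hsv[:,:,i].astype(int) for i in range(3)]
    near=(abs(P[:,:,0]-645)<120)&(abs(P[:,:,1]-41)<130)&(P[:,:,2]>40)&(P[:,:,2]<80)
    def comp(m):
        n,l,st,c=cv2.connectedComponentsWithStats(m.astype(np.uint8));return l==1+st[1:,4].argmax()
    o={}
    blue=comp(near&(H>95)&(H<130)&(S>100)&(V>60))
    hull=cv2.convexHull(np.argwhere(blue)[:,::-1].astype(np.int32))
    e=cv2.fitEllipse(hull);o["blue_px"]=e[0];o["well"]=onplane(w,[e[0][0]],[e[0][1]],70)[0]
    fill=np.zeros((420,560),np.uint8);cv2.fillPoly(fill,[hull],1);o["in"]=(fill>0)&~blue
    g=comp(near&(H>45)&(H<80)&(S>100));o["green"]=onplane(w,[uu[g].mean()],[vv[g].mean()],70)[0]
    r=near&((H<6)|(H>174))&(S>120)&(P[:,:,0]>605)
    r=comp(r);X=onplane(w,uu[r],vv[r],71);a=cv2.fitLine(X[:,:2].astype(np.float32),cv2.DIST_HUBER,0,.01,.01).ravel()
    o["needle"]=np.degrees(np.arctan(a[1]/a[0]));o["nn"]=r.sum();o["nmean"]=X.mean(0)
    pan=near&(V>150)&(S<60)&(P[:,:,2]>64);o["panel_z"]=np.median(P[pan][:,2])
    m=comp(near&(P[:,:,2]>64)&(P[:,:,2]<76));o["meter"]=cv2.minAreaRect(P[m][:,:2].astype(np.float32))
    o["P"]=P;o["hsv"]=hsv;return o
E
python3 - <<'E'
from h import *
w=env.grab_frame("wrist");o=look(w);P=o.pop("P");hsv=o.pop("hsv");i=o.pop("in")
for k in o:print(k,o[k])
z=P[:,:,2][i];print(np.histogram(z,bins=np.arange(40,76,2)))
H,S,V=[hsv[:,:,k].astype(int) for k in range(3)]
br=i&(H>10)&(H<32)&(S>90)&(V>90)
fz=np.median(P[br][:,2]);print("brass z",fz,br.sum(),P[br].mean(0),cv2.minEnclosingCircle(P[br][:,:2].astype(np.float32)))
from collections import Counter
cx,cy=map(int,o["blue_px"])
for v in range(cy-10,cy+11,2):print(v,[int(V[v,u]) for u in range(cx-12,cx+13)])
print(P[cy-10:cy+11:4,cx-12:cx+13:2,2].round(0).astype(int))
E
```

```text
blue_px (282.665283203125, 124.93072509765625)
well [592.73862851  74.63952526  70.        ]
green [698.71939116  43.96166079  70.        ]
needle 35.03828
nn 167
nmean [660.47441124  59.38635644  71.        ]
panel_z 70.05411441027906
meter ((642.4378662109375, 41.46190643310547), (170.80892944335938, 220.66627502441406), 2.557908296585083)
(array([  9,   6,   9,   6,  12,   6,  54,  69, 145,  19,  10,   6,   7,
        14, 137,  52,   5]), array([40, 42, 44, 46, 48, 50, 52, 54, 56, 58, 60, 62, 64, 66, 68, 70, 72,
       74]))
brass z 56.76471437887534 194 [592.80801679  74.40526695  56.20460982] ((592.2420654296875, 74.18118286132812), 10.094769477844238)
114 [189, 189, 205, 221, 196, 142, 100, 86, 74, 74, 75, 76, 78, 80, 74, 74, 75, 75, 74, 84, 138, 129, 212, 166, 191]
116 [187, 149, 133, 140, 92, 74, 75, 76, 100, 99, 105, 122, 107, 106, 110, 122, 131, 86, 137, 77, 80, 80, 96, 189, 138]
118 [224, 192, 123, 93, 75, 75, 80, 113, 232, 233, 232, 209, 107, 106, 111, 153, 233, 233, 232, 189, 138, 137, 80, 86, 151]
120 [194, 122, 94, 80, 141, 218, 232, 215, 233, 233, 231, 157, 107, 108, 
[... 498 characters left out ...]
, 107, 106, 116, 201, 233, 233, 233, 231, 229, 163, 78, 137, 129]
130 [202, 110, 106, 123, 139, 136, 78, 202, 232, 233, 231, 99, 105, 105, 120, 231, 233, 233, 231, 205, 191, 155, 134, 136, 120]
132 [230, 207, 112, 109, 125, 137, 144, 214, 231, 230, 228, 105, 106, 106, 121, 230, 232, 231, 193, 91, 83, 137, 130, 120, 166]
134 [184, 163, 216, 164, 120, 117, 128, 137, 138, 138, 130, 121, 101, 101, 97, 89, 80, 84, 137, 135, 130, 120, 128, 194, 220]
[[71 72 70 50 33 35 35 37 33 34 62 70 71]
 [70 60 35 34 58 57 55 53 56 57 35 33 69]
 [67 36 35 57 57 56 54 54 56 57 57 35 34]
 [64 36 54 56 57 57 54 55 57 57 56 35 35]
 [69 49 34 54 57 56 54 55 59 57 56 35 42]
 [71 69 56 37 35 36 54 54 35 35 35 57 70]]
```

```bash
python3 - <<'E'
from h import *
pts=[];D=[];N=[]
for k in range(3):
    w=env.grab_frame("wrist");o=look(w);P=o["P"];hsv=o["hsv"].astype(int);i=o["in"];N.append(o["needle"])
    H,S,V=[hsv[:,:,j] for j in range(3)]
    br=i&(H>10)&(H<32)&(V>180)&(P[:,:,2]>50)
    h=cv2.convexHull(np.argwhere(br)[:,::-1].astype(np.int32))
    q=onplane(w,h[:,0,0],h[:,0,1],57.)
    # dark columns between brass
    for v in np.unique(np.nonzero(br)[0]):
        c=np.nonzero(br[v])[0];g=np.diff(c)
        if len(g) and 3<=g.max()<=6:
            j=g.argmax();pts.append(onplane(w,[(c[j]+c[j+1])/2],[v],57.)[0,:2])
    A=np.c_[2*q[:,:2],np.ones(len(q))];s=np.linalg.lstsq(A,(q[:,:2]**2).sum(1),rcond=None)[0];D.append([*s[:2],np.sqrt(s[2]+s[0]**2+s[1]**2)])
l=cv2.fitLine(np.array(pts,np.float32),cv2.DIST_HUBER,0,.01,.01).ravel()
print("slot yaw",np.degrees(np.arctan2(l[1],l[0])),l,"disc",np.round(D,2),"needle",N,len(pts))
c=np.mean(D,0)[:2];n=np.array([-l[1],l[0]]);print("slot line point nearest disc centre",c-n*(n@(c-l[2:])))
E
```

```text
slot yaw -49.218838 [  0.65317166  -0.7572099  585.3683      77.96336   ] disc [[592.39  74.1   13.86]
 [592.25  74.1   13.87]
 [592.19  74.11  13.9 ]] needle [np.float32(-88.63772), np.float32(-89.000786), np.float32(89.96707)] 32
slot line point nearest disc centre [590.22439542  72.33376523]
```

```bash
sed -i 's/(P\[:,:,0\]>605)$/(P[:,:,0]>608)\&(P[:,:,1]>25)/' h.py
python3 - <<'E'
from h import *
pts=[];q=[];N=[]
for k in range(3):
    w=env.grab_frame("wrist");o=look(w);N.append(o["needle"]);V=w["frame"].max(2).astype(float);cx,cy=o["blue_px"]
    for v in range(118,131):
        seg=V[v,278:291];d=np.clip(220-seg,0,110);u=278+(d*np.arange(13)).sum()/d.sum();pts.append(onplane(w,[u],[v],57.)[0,:2])
    B=(V>200)&(cv2.cvtColor(w["frame"],cv2.COLOR_RGB2HSV)[:,:,1]>90)
    B[:116]=0;B[134:]=0;B[:,:272]=0;B[:,295:]=0
    h=np.argwhere(B);print(h.min(0),h.max(0),end=" ")
    m=(h.min(0)+h.max(0))/2;q.append(onplane(w,[m[1]],[m[0]],57.)[0])
pts=np.array(pts,np.float32);l=cv2.fitLine(pts,cv2.DIST_HUBER,0,.01,.01).ravel()
n=np.array([-l[1],l[0]]);print("yaw",np.degrees(np.arctan2(l[1],l[0])),"rms",np.std((pts-l[2:])@n),l[2:],"disc",np.round(q,2),"needle",N)
c=np.mean(q,0)[:2];print(c-n*(n@(c-l[2:])))
s=env.state();print(s["ee_pos"],s["ee_rot"])
L=tip(w,s,False);b=L[L[:,2]>60];print("tip y",b[:,1].mean(),"x",b[:,0].max())
E
```

```text
[118 275] [133 291] [118 275] [133 291] [118 275] [133 291] yaw 51.16954 rms 0.33846706 [593.77136  75.67031] disc [[592.57  74.67  57.  ]
 [592.57  74.82  57.  ]
 [592.57  74.94  57.  ]] needle [np.float32(34.975018), np.float32(34.800663), np.float32(35.15747)]
[592.87882932  74.56143142]
[558.46723328   6.76414683 201.48195688] [ 1.79995892e+02 -7.85939680e-03  6.01992522e+01]
tip y -0.1683823009436176 x 6.440012637139957
```

The screw face is at z ≈ 57 and the slot centre at about (592.8, 74.6). The slot yaw is about 51–57, and the needle gives 56.7, so I'll use 56. Now I'll turn slightly and go above the well.

```bash
python3 -m pendant '{"translation":[[0,0,0],[0,0,0],[0,0,0],[0,0,0],[0,0,0],[0,0,0],[0,0,0],[0,0,0]],"roll":[0.035,0.035,0,0,0,0,0,0],"hand":[255,255,255,255,255,255,255,255]}' 30
python3 - <<'E'
from h import *
go(592.8,74.6,160)
E
```

```text
time_s: 10.93
ee_pos: [558.4, 6.9, 201.4]
ee_rot: [-180.0, -0.0, 56.2]
force: [0.2, -0.6, -0.2]
gripper_width: 15.9
gripper_force: 30.0
roll -0.0 trans [75.4 -9.1 41.4] len 86.5
```

```bash
python3 -m pendant '{"translation":[[15,-2,5],[15,-2,5],[15,-2,5],[15,-2,5],[10,-1,6],[5.4,-0.1,8],[0,0,7.4],[0,0,0]],"roll":[0,0,0,0,0,0,0,0],"hand":[255,255,255,255,255,255,255,255]}'
python3 -m pendant '{"translation":[[0,0,4],[0,0,4],[0,0,4],[0,0,0],[0,0,0],[0,0,0],[0,0,0],[0,0,0]],"roll":[0,0,0,0,0,0,0,0],"hand":[255,255,255,255,255,255,255,255]}'
python3 - <<'E'
from h import *
go(592.8,74.6,140)
w=env.grab_frame("wrist");s=env.state();print(s["ee_pos"],s["ee_rot"],s["force"])
tip(w,s)
c=env.grab_frame("scene");u,v=pix(c,[593,75,70])[0].astype(int);print(u,v)
a=cv2.resize(c["frame"][v-40:v+30,u-35:u+35],None,fx=6,fy=6,interpolation=cv2.INTER_CUBIC)
u,v=pix(w,[593,75,70])[0].astype(int)
b=cv2.resize(w["frame"][v-45:v+25,u-35:u+35],None,fx=5,fy=5,interpolation=cv2.INTER_CUBIC)
im=np.zeros((420,780,3),np.uint8);im[:,:420]=a;im[:350,425:775]=b;save(im,"near.png")
E
```

```text
time_s: 11.6
ee_pos: [591.6, 74.7, 157.6]
ee_rot: [-179.8, 0.2, 56.2]
force: [-0.7, 0.2, -0.7]
gripper_width: 15.7
gripper_force: 30.0
time_s: 12.27
ee_pos: [593.0, 74.6, 148.4]
ee_rot: [180.0, -0.0, 56.2]
force: [0.2, 0.4, -0.8]
gripper_width: 15.7
gripper_force: 30.0
roll -0.0 trans [-0.1 -0.2  8.4] len 8.4
[592.97510921  74.56994191 148.31060739] [ 1.79979246e+02 -2.55226505e-02  5.61942354e+01] [-0.41905004 -0.4646344  -1.22205839]
46 9 x 2.9 4.1 y -2.5 2.8
50 17 x 1.7 3.8 y -3.3 3.7
54 31 x 0.6 6.5 y -4.1 4.5
58 4 x 6.1 6.6 y -1.0 0.6
62 4 x 5.9 6.6 y -1.0 0.6
66 1 x 5.8 5.8 y -0.2 -0.2
313 219
```

View pics/near.png

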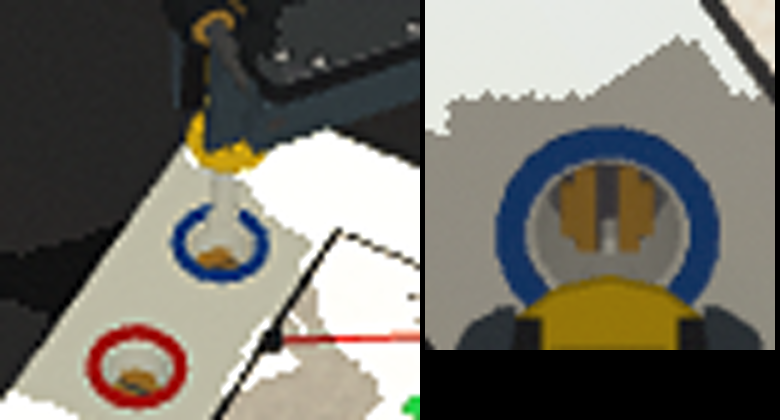

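The right crop shows the blade tip at (608,240) in line with the slot, which is vertical at (608,195). The alignment is good, so I'll descend gently.

```bash
python3 -m pendant '{"translation":[[0,0,4],[0,0,4],[0,0,4],[0,0,4],[0,0,4],[0,0,2],[0,0,0],[0,0,0]],"roll":[0,0,0,0,0,0,0,0],"hand":[255,255,255,255,255,255,255,255]}'
python3 -m pendant '{"translation":[[0,0,0.6],[0,0,0.6],[0,0,0.6],[0,0,0],[0,0,0],[0,0,0],[0,0,0],[0,0,0]],"roll":[0,0,0,0,0,0,0,0],"hand":[255,255,255,255,255,255,255,255]}'
python3 -m pendant '{"translation":[[0,0,0.5],[0,0,0.5],[0,0,0.5],[0,0,0],[0,0,0],[0,0,0],[0,0,0],[0,0,0]],"roll":[0,0,0,0,0,0,0,0],"hand":[255,255,255,255,255,255,255,255]}'
```

```text
time_s: 13.03
ee_pos: [592.8, 74.6, 125.9]
ee_rot: [-180.0, 0.0, 56.2]
force: [-1.1, -0.5, -0.5]
gripper_width: 16.0
gripper_force: 30.0
time_s: 13.7
ee_pos: [592.9, 74.6, 124.3]
ee_rot: [180.0, -0.0, 56.2]
force: [-0.6, -0.9, -0.1]
gripper_width: 16.1
gripper_force: 30.0
time_s: 14.37
ee_pos: [592.9, 74.6, 122.8]
ee_rot: [180.0, -0.0, 56.2]
force: [-0.2, 0.4, 0.4]
gripper_width: 16.1
gripper_force: 30.0
```

```bash
python3 -m pendant '{"translation":[[0,0,0.4],[0,0,0.4],[0,0,0.2],[0,0,0],[0,0,0],[0,0,0],[0,0,0],[0,0,0]],"roll":[0,0,0,0,0,0,0,0],"hand":[255,255,255,255,255,255,255,255]}'
python3 - <<'E'
from h import *
print(np.mean([(env.grab_frame("scene"),env.state()["force"])[1] for _ in range(6)],0))
E
python3 -m pendant '{"translation":[[0,0,0.4],[0,0,0.3],[0,0,0],[0,0,0],[0,0,0],[0,0,0],[0,0,0],[0,0,0]],"roll":[0,0,0,0,0,0,0,0],"hand":[255,255,255,255,255,255,255,255]}'
python3 - <<'E'
from h import *
print(np.mean([(env.grab_frame("scene"),env.state()["force"])[1] for _ in range(6)],0))
E
```

```text
time_s: 15.03
ee_pos: [592.9, 74.6, 121.8]
ee_rot: [180.0, -0.0, 56.2]
force: [-0.6, -0.5, -0.0]
gripper_width: 16.0
gripper_force: 30.0
[-0.09180861 -0.19625374 -0.30566604]
time_s: 16.0
ee_pos: [592.9, 74.6, 121.1]
ee_rot: [180.0, -0.0, 56.2]
force: [-0.9, 0.2, 0.0]
gripper_width: 16.0
gripper_force: 30.0
[ 0.07037175 -0.04471441 -0.55224574]
```

```bash
python3 -m pendant '{"translation":[[0,0,0.4],[0,0,0.4],[0,0,0],[0,0,0],[0,0,0],[0,0,0],[0,0,0],[0,0,0]],"roll":[0,0,0,0,0,0,0,0],"hand":[255,255,255,255,255,255,255,255]}'
python3 - <<'E'
from h import *
print(np.mean([(env.grab_frame("scene"),env.state()["force"])[1] for _ in range(6)],0))
E
python3 -m pendant '{"translation":[[0,0,0.4],[0,0,0.4],[0,0,0],[0,0,0],[0,0,0],[0,0,0],[0,0,0],[0,0,0]],"roll":[0,0,0,0,0,0,0,0],"hand":[255,255,255,255,255,255,255,255]}'
python3 - <<'E'
from h import *
print(np.mean([(env.grab_frame("scene"),env.state()["force"])[1] for _ in range(6)],0))
E
```

```text
time_s: 16.97
ee_pos: [592.9, 74.6, 120.3]
ee_rot: [180.0, -0.0, 56.2]
force: [0.1, 0.9, 0.9]
gripper_width: 16.1
gripper_force: 30.0
[-0.19489409  0.27298847  0.49474452]
time_s: 17.93
ee_pos: [592.9, 74.6, 119.5]
ee_rot: [-180.0, -0.0, 56.2]
force: [-0.5, 0.8, 2.2]
gripper_width: 16.0
gripper_force: 30.0
[-0.27610839  0.42362614  1.35891179]
```

I felt contact at TCP z ≈ 120.4, with the tip at about 53.6. That matches the slot floor (57 − 3), so the blade is in. I'll ease off slightly and turn clockwise.

```bash
python3 -m pendant '{"translation":[[0,0,-0.4],[0,0,-0.3],[0,0,0],[0,0,0],[0,0,0],[0,0,0],[0,0,0],[0,0,0]],"roll":[0,0,0.07,0.1,0.1,0.1,0.1,0],"hand":[255,255,255,255,255,255,255,255]}'
python3 - <<'E'
from h import *
s=env.state();print(s["ee_pos"],s["force"],s["torque"])
for n in("wrist","top"):
  try:
    o=look(env.grab_frame(n));print(n,o["needle"],o["nn"],o["nmean"],o["well"])
  except Exception as e:print(n,repr(e)[:80])
E
```

```text
time_s: 18.9
ee_pos: [592.7, 74.7, 120.0]
ee_rot: [-180.0, 0.0, 29.2]
force: [0.1, 1.3, 1.4]
gripper_width: 15.8
gripper_force: 30.0
[592.71471794  74.69776895 120.0395238 ] [0.14351439 1.26405948 1.41185646] [ 0.13626048  0.27062143 -0.00239115]
wrist 24.27819 257 [663.35296679  53.94398278  71.        ] [596.21706096  76.27248777  70.        ]
top ValueError('attempt to get argmax of an empty sequence')
```

```bash
python3 -m pendant '{"translation":[[0,0,0],[0,0,0],[0,0,0],[0,0,0],[0,0,0],[0,0,0],[0,0,0],[0,0,0]],"roll":[0.1,0.1,0.1,0.1,0.1,0,0,0],"hand":[255,255,255,255,255,255,255,255]}'
python3 - <<'E'
from h import *
print(np.mean([(env.grab_frame("scene"),env.state()["force"])[1] for _ in range(4)],0))
for n in("wrist",):
    w=env.grab_frame(n);o=look(w);print(n,o["needle"],o["nn"],o["nmean"],o["well"],o["green"],o["meter"])
    save(w["frame"],"turn.png")
E
```

```text
time_s: 19.67
ee_pos: [592.8, 74.7, 120.1]
ee_rot: [-180.0, 0.0, 0.8]
force: [-0.3, 0.8, 1.2]
gripper_width: 15.7
gripper_force: 30.0
[-0.97758095  0.98656232  1.11950341]
wrist 7.2832437 267 [666.03197697  44.96458255  71.        ] [595.22409628  74.63033557  70.        ] [698.44510712  43.8321248   70.        ] ((642.1136474609375, 41.280860900878906), (170.73316955566406, 221.32110595703125), 2.5399835109710693)
```

View pics/turn.png

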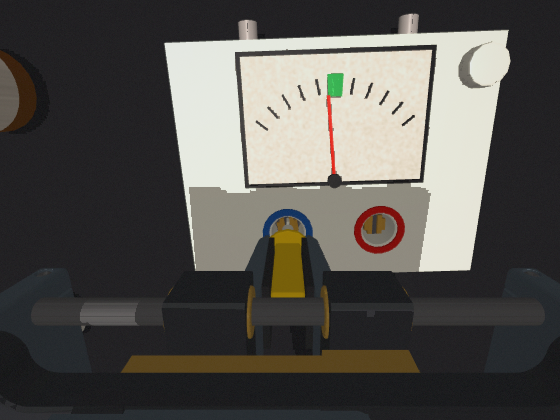

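The needle points just left of the green band's centre: its tip is at (329,97) and the band at (335,85). It measures +4.7° from the meter's axis, so about 8° more of turning is needed.

```bash
python3 -m pendant '{"translation":[[0,0,0],[0,0,0],[0,0,0],[0,0,0],[0,0,0],[0,0,0],[0,0,0],[0,0,0]],"roll":[0.07,0.067,0,0,0,0,0,0],"hand":[255,255,255,255,255,255,255,255]}'
python3 - <<'E'
from h import *
for n in range(2):
    w=env.grab_frame("wrist");o=look(w);vv,uu=np.mgrid[0:420,0:560]
    print(o["needle"]-o["meter"][2],o["nn"],o["nmean"],o["green"])
    V=w["frame"].max(2);k=(V<60)&(vv>165)&(vv<190)&(uu>320)&(uu<350)
    k=cv2.morphologyEx(k.astype(np.uint8),cv2.MORPH_OPEN,np.ones((6,6)))>0
    if k.any():
        p=onplane(w,[uu[k].mean()],[vv[k].mean()],70)[0];d=o["green"]-p;e=o["nmean"]-p
        print("pivot",uu[k].mean(),vv[k].mean(),p,"green dir",np.degrees(np.arctan2(d[1],d[0])),"needle dir",np.degrees(np.arctan2(e[1],e[0])),"line",o["needle"])
E
```

```text
time_s: 20.58
ee_pos: [592.8, 74.6, 120.1]
ee_rot: [-180.0, 0.0, -7.2]
force: [-0.5, 1.2, 0.0]
gripper_width: 15.8
gripper_force: 30.0
-0.12882185 266 [665.9668578   42.44132302  71.        ] [698.52699924  43.9467111   70.        ]
pivot 327.25581395348837 175.51937984496124 [632.71977728  39.9474411   70.        ] green dir 3.4777310665607404 needle dir 4.289754627185874 line 2.5220346
0.09192443 265 [665.96915744  42.43483794  71.        ] [698.53788326  43.93487979  70.        ]
pivot 327.25581395348837 175.51937984496124 [632.71767911  39.94151841  70.        ] green dir 3.471922306238591 needle dir 4.288225745900275 line 2.5379817
```

The needle now reads 0.0° ± 0.2 from the meter axis. I'll relax the twist by 4.5° and withdraw straight up.

```bash
python3 -m pendant '{"translation":[[0,0,0],[0,0,0],[0,0,-0.5],[0,0,-1],[0,0,-2],[0,0,-3],[0,0,-4],[0,0,-4]],"roll":[-0.04,-0.04,0,0,0,0,0,0],"hand":[255,255,255,255,255,255,255,255]}'
python3 -m pendant '{"translation":[[0,0,-8],[0,0,-10],[0,0,-12],[0,0,-12],[0,0,-12],[0,0,-10],[0,0,-4],[0,0,0]],"roll":[0,0,0,0,0,0,0,0],"hand":[255,255,255,255,255,255,255,255]}'
python3 - <<'E'
from h import *
for _ in range(2):
    w=env.grab_frame("wrist");o=look(w);s=env.state();print(o["needle"]-o["meter"][2],o["nmean"],s["ee_pos"],s["ee_rot"])
tip(w,s)
go(454,-329,200)
E
```

```text
time_s: 21.35
ee_pos: [593.0, 74.4, 135.1]
ee_rot: [180.0, -0.0, -2.7]
force: [0.0, -0.2, -0.6]
gripper_width: 16.0
gripper_force: 30.0
time_s: 22.02
ee_pos: [593.5, 74.6, 204.3]
ee_rot: [-180.0, -0.2, -2.6]
force: [0.7, 0.6, -1.0]
gripper_width: 15.8
gripper_force: 30.0
-0.096236944 [665.75033965  42.49282321  71.        ] [592.98617085  74.56803601 203.21113226] [-1.79990676e+02 -5.79444469e-02 -2.64674534e+00]
-0.13352466 [665.67264677  42.48736093  71.        ] [592.62033906  74.50089979 202.47516106] [ 1.79998691e+02  2.21327246e-02 -2.64773070e+00]
46 15 x 2.9 4.7 y -3.0 3.9
50 18 x 1.5 4.8 y -3.9 3.9
54 25 x 0.8 7.4 y -3.9 4.8
58 4 x 7.2 7.3 y -0.8 0.8
62 5 x 6.8 7.3 y -0.8 0.8
roll -0.0 trans [-119.8  409.5    2.5] len 426.7
```

The needle stays at zero. Now I'll carry the tool back over the stand.

```bash
python3 -m pendant '{"translation":[[-6,20,0],[-11,37,0],[-11,37,0],[-11,37,0],[-11,37,0],[-11,37,0],[-11,37,0],[-11,37,0]],"roll":[0,0,0,0,0,0,0,0],"hand":[255,255,255,255,255,255,255,255]}'
python3 -m pendant '{"translation":[[-11,37,0],[-11,37,0],[-10,36,0],[-5,15,0],[0,5.5,0],[0,0,0],[0,0,0],[0,0,0]],"roll":[0,0,0,0,0,0,0,0],"hand":[255,255,255,255,255,255,255,255]}'
python3 - <<'E'
from h import *
w=env.grab_frame("wrist");s=env.state();print(s["ee_pos"],s["ee_rot"]);go(454.1,-329.4,150)
vv,uu=np.mgrid[0:420,0:560];P=world(w,uu.ravel(),vv.ravel()).reshape(420,560,3)
b=(abs(P[:,:,0]-454)<60)&(abs(P[:,:,1]+329)<60)
m=b&(P[:,:,2]>50)&(P[:,:,2]<66);n,l,st,c=cv2.connectedComponentsWithStats(m.astype(np.uint8));m=l==1+st[1:,4].argmax()
print("stand",P[m][:,2].mean(),cv2.minAreaRect(P[m][:,:2].astype(np.float32)))
E
```

```text
time_s: 22.78
ee_pos: [495.6, -201.7, 201.8]
ee_rot: [-180.0, 0.1, -2.6]
force: [0.5, 0.2, 0.0]
gripper_width: 15.7
gripper_force: 30.0
time_s: 23.45
ee_pos: [454.5, -327.5, 202.3]
ee_rot: [-179.9, 0.0, -2.6]
force: [1.0, -0.8, -0.6]
gripper_width: 15.7
gripper_force: 30.0
[ 454.55381252 -327.50682791  202.47029837] [-1.79954658e+02  1.39106411e-02 -2.54210875e+00]
roll -0.0 trans [-0.4  1.9 52.5] len 52.5
stand 59.33462759242601 ((453.7231140136719, -328.7326354980469), (64.25596618652344, 64.06645202636719), 21.34734344482422)
```

```bash
python3 -m pendant '{"translation":[[-0.7,1.6,5],[0,0,12],[0,0,14],[0,0,12],[0,0,8],[0,0,4],[0,0,0],[0,0,0]],"roll":[0,0,0,0,0,0,0,0],"hand":[255,255,255,255,255,255,255,255]}'
python3 -m pendant '{"translation":[[0,0,3],[0,0,5],[0,0,5],[0,0,5],[0,0,5],[0,0,5],[0,0,4],[0,0,0]],"roll":[0,0,0,0,0,0,0,0],"hand":[255,255,255,255,255,255,255,255]}'
```

```text
time_s: 24.17
ee_pos: [453.6, -330.4, 147.9]
ee_rot: [180.0, -0.0, -2.6]
force: [-1.1, -0.5, -0.2]
gripper_width: 16.0
gripper_force: 30.0
time_s: 24.83
ee_pos: [452.7, -330.1, 114.5]
ee_rot: [-179.9, 0.1, -2.7]
force: [-0.5, 0.4, -1.5]
gripper_width: 15.9
gripper_force: 30.0
```

```bash
python3 -m pendant '{"translation":[[0.5,-0.6,4],[0,0,6],[0,0,6],[0,0,6],[0,0,6],[0,0,4],[0,0,1.5],[0,0,0]],"roll":[0,0,0,0,0,0,0,0],"hand":[255,255,255,255,255,255,255,255]}'
python3 - <<'E'
from h import *
f=[(env.grab_frame("scene"),env.state())[1] for _ in range(3)];print(np.mean([s["force"] for s in f],0),f[-1]["ee_pos"])
E
```

```text
time_s: 25.5
ee_pos: [453.6, -329.8, 81.5]
ee_rot: [-180.0, 0.0, -2.6]
force: [-0.5, -0.5, -0.3]
gripper_width: 16.0
gripper_force: 30.0
[-0.00288149 -0.00582926 -0.33549896] [ 454.04138567 -330.11717704   82.38079833]
```

Nothing is touching yet. Six mm remain, so I'll lower until the flange seats.

```bash
python3 -m pendant '{"translation":[[0,0,1.5],[0,0,1.5],[0,0,1.2],[0,0,0.8],[0,0,0.4],[0,0,0],[0,0,0],[0,0,0]],"roll":[0,0,0,0,0,0,0,0],"hand":[255,255,255,255,255,255,255,255]}'
python3 -m pendant '{"translation":[[0,0,0.4],[0,0,0.4],[0,0,0],[0,0,0],[0,0,0],[0,0,0],[0,0,0],[0,0,0]],"roll":[0,0,0,0,0,0,0,0],"hand":[255,255,255,255,255,255,255,255]}'
```

```text
time_s: 26.32
ee_pos: [453.9, -330.0, 76.8]
ee_rot: [-180.0, -0.0, -2.7]
force: [0.3, 0.5, -0.5]
gripper_width: 15.7
gripper_force: 30.0
time_s: 26.98
ee_pos: [453.9, -330.0, 76.4]
ee_rot: [180.0, -0.0, -2.6]
force: [-0.7, 0.7, 5.2]
gripper_width: 15.6
gripper_force: 30.0
```

It's seated: 5 N at TCP z 76.4, the same height as at the grasp. Now I'll release and rise.

```bash
python3 -m pendant '{"translation":[[0,0,-0.3],[0,0,0],[0,0,0],[0,0,0],[0,0,0],[0,0,0],[0,0,0],[0,0,0]],"roll":[0,0,0,0,0,0,0,0],"hand":[255,255,0,0,0,0,0,0]}'
python3 -m pendant '{"translation":[[0,0,0],[0,0,0],[0,0,0],[0,0,0],[0,0,0],[0,0,0],[0,0,0],[0,0,0]],"roll":[0,0,0,0,0,0,0,0],"hand":[0,0,0,0,0,0,0,0]}'
python3 -m pendant '{"translation":[[0,0,-5],[0,0,-12],[0,0,-20],[0,0,-25],[0,0,-25],[0,0,-25],[0,0,-15],[0,0,-5]],"roll":[0,0,0,0,0,0,0,0],"hand":[0,0,0,0,0,0,0,0]}'
python3 -m pendant '{"translation":[[-20,0,0],[-25,0,0],[-20,0,0],[-10,0,0],[0,0,0],[0,0,0],[0,0,0],[0,0,0]],"roll":[0,0,0,0,0,0,0,0],"hand":[0,0,0,0,0,0,0,0]}'
python3 - <<'E'
from h import *
w=env.grab_frame("wrist");f=w["frame"];hsv=cv2.cvtColor(f,cv2.COLOR_RGB2HSV)
vv,uu=np.mgrid[0:420,0:560];P=world(w,uu.ravel(),vv.ravel()).reshape(420,560,3)
y=(hsv[:,:,0]>20)&(hsv[:,:,0]<35)&(hsv[:,:,1]>150)&(abs(P[:,:,0]-454)<30)&(abs(P[:,:,1]+329)<30)
for n,a,b in(("top",120,130),("flange",58,70)):
    m=y&(P[:,:,2]>a)&(P[:,:,2]<b);X=P[m];print(n,m.sum(),X.mean(0),X[:,2].std(),cv2.minAreaRect(X[:,:2].astype(np.float32)))
t=env.grab_frame("top")
for n in("jar","amber","cap","driver","beaker"):
    print(n,[(np.round(r["rect"]).astype(int).tolist(),round(r["score"],2)) for r in env.recognise(t,n)[:2]])
h=cv2.cvtColor(t["frame"],cv2.COLOR_RGB2HSV);c=t["frame"].astype(int)
r=(vv>160)&(vv<190)&(uu>258)&(uu<302)&(c[:,:,0]-c[:,:,1]>35);print("needle px",np.argwhere(r)[:,::-1].tolist()[::3])
E
```

```text
time_s: 27.65
ee_pos: [453.8, -329.9, 76.0]
ee_rot: [-180.0, 0.0, -2.6]
force: [-0.6, 0.7, -0.1]
gripper_width: 53.3
gripper_force: 0.0
time_s: 28.32
ee_pos: [453.9, -330.0, 76.2]
ee_rot: [-180.0, -0.0, -2.6]
force: [0.3, -0.7, 1.3]
gripper_width: 91.3
gripper_force: 0.0
time_s: 28.98
ee_pos: [455.0, -330.8, 211.7]
ee_rot: [179.8, -0.3, -2.6]
force: [1.0, -0.1, 0.3]
gripper_width: 91.4
gripper_force: 0.0
time_s: 29.65
ee_pos: [379.9, -326.7, 208.1]
ee_rot: [-180.0, -0.0, -2.6]
force: [-0.1, 0.5, 0.0]
gripper_width: 90.9
gripper_force: 0.0
top 412 [ 453.59767332 -330.53550465  123.38187997] 0.7741986077441853 ((453.44683837890625, -330.54351806640625), (15.465889930725098, 15.700579643249512), 87.3760757446289)
flange 386 [ 456.71961335 -330.16391115   63.50825629] 0.8145173894078834 ((453.7146911621094, -330.17498779296875), (30.637725830078125, 30.72018814086914), 32.791412353515625)
jar [([183, 250, 28, 25], 0.57)]
amber [([180, 168, 34, 31], 0.84)]
cap [([311, 159, 10, 7], 0.5)]
driver [([302, 278, 11, 54], 0.61)]
beaker [([423, 172, 32, 34], 0.79)]
needle px [[279, 167], [280, 181]]
```

```bash
python3 -c "
from workcell import env
print(env.job_done())"
```

```text
the job is handed in; nothing more can be done
None
```

The job is handed in: the needle measured within about 0.2° of the green band's centre, and the yellow tool is back upright and fully seated in the grey stand, released, at about 30 s on the robot's clock.

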